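Swing a table clock's kickstand down and hold the clock plumb

ROBOT

A 7-joint arm with a two-finger parallel gripper is mounted at the origin on the work surface. World frame = base frame: x ahead of the robot, y to its left, z up, the work surface at z = 0. Lengths are in mm, angles in rad, forces in N, time in s.
With the tool pointing down it reaches from about 400 to 875 mm from the base axis. Payload 4.4 kg.
Tool frame: the origin (TCP) lies where the fingers leave the gripper's body, on its centre line; the fingertips stand 73 mm ahead of it and the grasp point (between the pads) lies 54 mm ahead of it; z points along the fingers, y is the line along which they close (so a half turn about z gives the same grasp; the last joint's range is limited). The gripper opens to 85 mm and grips with 20 to 120 N. Pads are 22 mm wide; open, the fingers measure 114 mm over their backs; the gripper's body (76 mm by 85 mm) begins 54 mm behind the grasp point. The pads swing forward as they close: fully open they stand 13 mm farther back than shut.
Start: joints at [-1.23, 0.628, 0.038, 1.517, -0.027, 0.996, -0.02], TCP at [257.168, 596.977, 303.913] pointing down, gripper open.
Joint ranges: [-3.06, 3.06], [-0.37, 2.12], [-1.25, 1.32], [0.18, 2.47], [-1.1, 4.24], [0.23, 1.98], [-2.94, 2.94]. Speed limits (rad/s): [2.57, 2.57, 3.14, 3.14, 3.14, 3.14, 3.14].

INTERFACE

Orientations are given as [roll, pitch, yaw] about the fixed x, y, z axes, in that order (R = Rz(yaw) Ry(pitch) Rx(roll)).
In Python, from cell import ctrl gives the robot as it stands.
- The arm moves only by the tool send_rows, never from a script. Its argument "rows" is a list that holds one entry, the list of rows, each a list of 6 numbers: the shift along the tool's x, y, z in cm, then the turn, a rotation vector about the tool's x, y, z in rad. In form: [[[tx, ty, tz, wx, wy, wz], ...]]. A call has 1 to 10 rows; each row is the pose to reach, as a shift and turn from the pose commanded when the call began, along the tool's axes at that moment; what a row does not reach only later rows make up. A row lasts 1/10 s, in which the tool goes at most 50 mm and 8.59 degrees, less where a joint would pass 70% of its speed; a pose out of reach is approached as far as the arm can. A call with a gripper value outside its range is refused whole. "grip" is the closure in counts, from 0 (fully open) to 255 (shut), set as the call begins (left out, the last holds). The fingers move at their own pace and stop on an object; the grip force is fixed at half the most. Time passes only in rows, so rows that repeat a pose let the fingers close. It gives the time, the measured TCP pose, the force, the opening and the grip force at its end, in the units of the state.
- ctrl.read_state(): the state, without advancing time (a new reading comes with each control period).
- ctrl.get_image(name): name is "side" or "top"; returns a dict with "pixels" (400x640x3 uint8, red, green, blue), "fx", "fy", "cx", "cy" (pixels), "extrinsics" (4x4, takes a point from camera to world coordinates). Camera axes: x right, y up, looking along -z (the intrinsics and any distortion apply to the point x, -y, -z); pixel columns grow to the right and rows downward; lengths in mm; the calibration is good to about 2 mm. A picture is of the moment at which its call begins. There is no depth.
- ctrl.finish_job(): hands the job in; it is judged then, once.
The state is a dict: "clock": time; "qpos": joint angles; "qd": joint speeds; "tau": joint torques, N m; "eef_pos": TCP position; "tool_rot": TCP orientation; "force": force on the tool from outside, world axes, zero at the start; "torque": the same for the moment, N m; "width": finger opening in mm; "gripper_force": force on a finger pad.
Only numpy, scipy, OpenCV 4.12 (cv2) and the standard library are available. Lean on these libraries where they do the work, as an engineer would, in place of code of your own. Each camera call takes 0.05 s, during which the arm holds its last target. There are 200 camera calls.

TASK

The table clock leaning dial first against the cork-faced rest is due its rate reading in the upright position. First swing the kickstand on its back out and down past dead centre until it snaps home against its stop; then take hold of the clock by its case, bring it up off the rest until it is plumb on its two feet, and finish still gripping it there: upright, feet on the bench, and neither the rest nor the kickstand carrying any of it. Leave the other things on the bench where they are.

Things in the scene. Friction and masses are not known exactly. Their poses are not given: they have to be found in the camera images.
- clock: Loose table clock, 0.7 to 1 kg. Aluminium case, a plain box 124 wide (y), 36 thick (x -18 to +18), z from 10 to 140 mm above its origin, which is the centre of the underside at foot-bottom level. z up the case, +x out of the back, -x out of the round white dial. At the start it leans 0.4 rad dial first on the rest, its top towards the robot, its back up and away from the robot.
- rest: Padded casing rest, fixed: wooden, with a sloped cork-faced board, 120 wide, 90 high, on the robot's side of the clock. It backs the dial side only up to 90 mm along the case, so the upper 50 mm of the case is free on both faces. Origin: on the bench under the middle of the clock's foot line; the clock is on its +x side, the rest reaches 135 mm to -x.
- foot_a (a point): Centre of the clock's rubber foot at its -y end, 45 mm from the middle: a round foot of radius 7 mm (its centre is 7 mm high when it stands on the bench). Both feet lie on a line 6 mm to the dial side of the case's mid-plane; the clock rocks freely about that line and, let go when upright, tips back about 0.2 rad on its kickstand.
- foot_b (a point): Centre of the like foot at the clock's +y end.
- top_edge (a point): Middle of the clock's flat top face, 140 mm up the case from the origin; the top is 36 mm thick (across x) and 124 mm wide.
- stand: Kickstand on the clock's back: flat steel leg 14 wide, 5 thick, ending in a rubber shoe 17 wide, 11 thick, 26 long; 78 mm from hub to shoe end. Origin: on the hub axis (parallel to the clock's y, 9 mm out from the back, 85 mm up the case, mid width); z along the leg to the shoe. Stowed, it stands up along the back and the shoe sticks up 23 mm above the top edge.
- stand_hub (a point): Point on the kickstand's hub axis, in the middle of the leg.
- stand_tip (a point): Outer end of the kickstand's shoe.
- stand_angle (a joint): Angle of the kickstand (rad): 0 stowed, pointing up along the case; grows as the shoe swings out from the back and down; 2.55 fully down against its stop. A weak over-centre spring (about 0.4 N at the shoe) pulls it back to 0 before dead centre, at about 0.9 rad, and snaps it home by itself beyond that. The leaning clock tips over if its top is pushed outward with more than about 1 N.
- dome: Glass dust dome, 100 diameter, 81 high with its steel ball knob, bystander. Origin: centre of its underside.
- press: Grey hand-setting press with three plungers, round foot 84 diameter, 138 high, 0.9 kg, bystander. Origin: centre of its underside.
- mring: Brass movement ring, 44 diameter, 12 high, bystander. Origin: centre of its underside.
- driver: Screwdriver 120 long lying flat, bystander. Origin: under its middle, axis along its x.

How it is judged:
By the outcome, as a careful person would: the job done as asked, in the order asked, and still so for the second after the job is handed in, while the arm keeps its last pose, push and grip.
It also fails if it takes over 40 s, if anything falls off the work surface, if the arm or the gripper's body presses on something with over 40 N, if the wrist force passes 120 N, or if a joint passes its speed limit or range.

## Working session

There is one attempt and no reset: what is moved stays moved. The work goes in short steps, Python scripts to look and compute and a tool call to move; the robot and the scene stay as the last step left them, time stands still between calls to the robot, and variables do not carry over. Pictures are saved under pics/ and viewed, at most 10 in all, crops included, and the job is handed in when it is done.

Besides the shell and the picture viewer there is one more tool, called after "Request:" as name(argument=value, ...) on one line, values as JSON. send_rows: Moves the arm, as the interface text tells. Its arguments: {"type":"object","properties":{"rows":{"type":"array","items":{"type":"array","items":{"type":"array","items":{"type":"number"}}}},"grip":{"type":"number"}},"required":["rows"]}

```bash
mkdir -p pics; ls; cat > h.py <<'E'
import numpy as np, cv2
from cell import ctrl
from scipy.spatial.transform import Rotation as R
def snap(n,f=None):
    d=ctrl.get_image(n)
    if f: cv2.imwrite('pics/'+f,d['pixels'][:,:,::-1])
    return d
def ray(d,u,v):
    E=np.array(d['extrinsics']); c=np.array([(u-d['cx'])/d['fx'],-(v-d['cy'])/d['fy'],-1.])
    r=E[:3,:3]@c; return E[:3,3],r/np.linalg.norm(r)
def onz(d,u,v,z):
    o,r=ray(d,u,v); return o+r*(z-o[2])/r[2]
def tri(d1,p1,d2,p2):
    o1,r1=ray(d1,*p1);o2,r2=ray(d2,*p2)
    t=np.linalg.lstsq(np.stack([r1,-r2],1),o2-o1,rcond=None)[0]
    a=o1+r1*t[0];b=o2+r2*t[1];return (a+b)/2,np.linalg.norm(a-b)
def proj(d,p):
    E=np.array(d['extrinsics']);c=E[:3,:3].T@(np.array(p)-E[:3,3])
    return d['cx']+d['fx']*c[0]/-c[2], d['cy']-d['fy']*c[1]/-c[2]
E
python3 - <<'E'
from h import *
for n in('side','top'):
    d=snap(n,n+'1.png');print({k:np.round(v,3).tolist() for k,v in d.items() if k!='pixels'})
print(ctrl.read_state())
E
```

```text
pics
{'fx': 362.69, 'fy': 362.69, 'cx': 319.75, 'cy': 200.595, 'extrinsics': [[0.697, 0.324, -0.64, -36.715], [-0.717, 0.318, -0.621, -515.772], [0.002, 0.891, 0.454, 515.298], [0.0, 0.0, 0.0, 1.0]]}
{'fx': 367.799, 'fy': 367.799, 'cx': 318.641, 'cy': 201.09, 'extrinsics': [[0.006, 0.998, -0.065, 406.0], [-1.0, 0.004, -0.023, -14.395], [-0.023, 0.065, 0.998, 1151.056], [0.0, 0.0, 0.0, 1.0]]}
{'clock': 0.1, 'qpos': array([-1.22981258,  0.62925297,  0.03846805,  1.5182815 , -0.0269876 ,
        0.99632269, -0.02000633]), 'qd': array([-0.00107375, -0.00277036,  0.00017507, -0.00048819, -0.00032836,
       -0.00036552,  0.00194807]), 'tau': array([ 2.57430729e-03, -5.64521670e+01,  1.23017069e+00, -1.93972296e+01,
        1.12554850e-02,  5.38807508e-03,  3.03773732e-05]), 'eef_pos': array([256.98537195, 596.55293589, 303.07749519]), 'tool_rot': array([-3.13984726e+00,  4.22464891e-05,  2.73479022e+00]), 'force': array([-0.11004221, -0.685294  , -0.13346739]), 'torque': array([-0.03515659,  0.03074556, -0.01887464]), 'gripper_force': 0.0, 'width': 85.44109634893142}
```

View pics/side1.png

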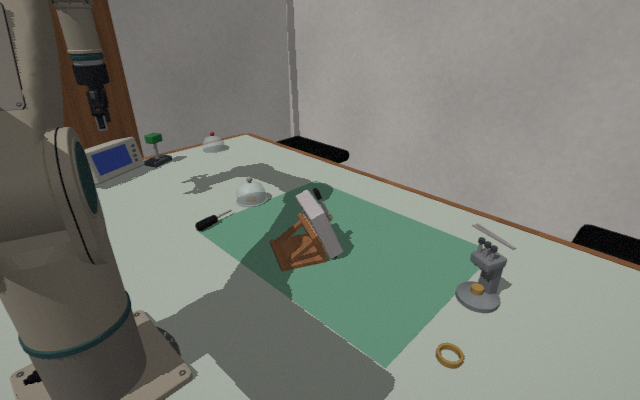

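View pics/top1.png

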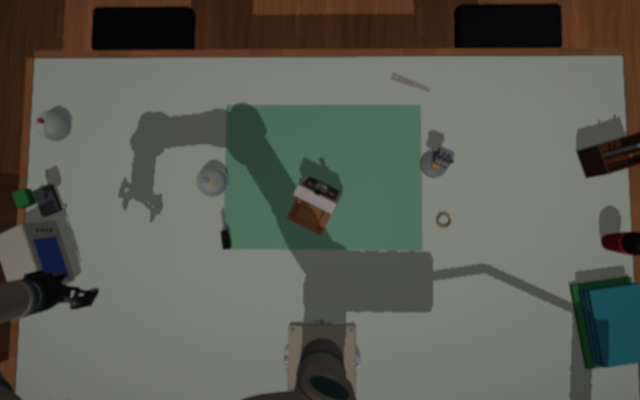

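The side view shows the clock at about (318,225), leaning on the rest. The top view shows it at about (318,190), with the dome at (211,180), the press at (435,162) and the ring at (443,219). I'll enlarge the clock in both.

```bash
python3 - <<'E'
import cv2,numpy as np
a=cv2.imread('pics/side1.png')[180:280,260:360];b=cv2.imread('pics/top1.png')[150:250,270:370]
b=np.clip(b*1.6,0,255).astype('uint8')
c=np.hstack([cv2.resize(x,(400,400),interpolation=cv2.INTER_CUBIC) for x in(a,b)])
cv2.imwrite('pics/crop1.png',c)
E
```

```text
(no output)
```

View pics/crop1.png

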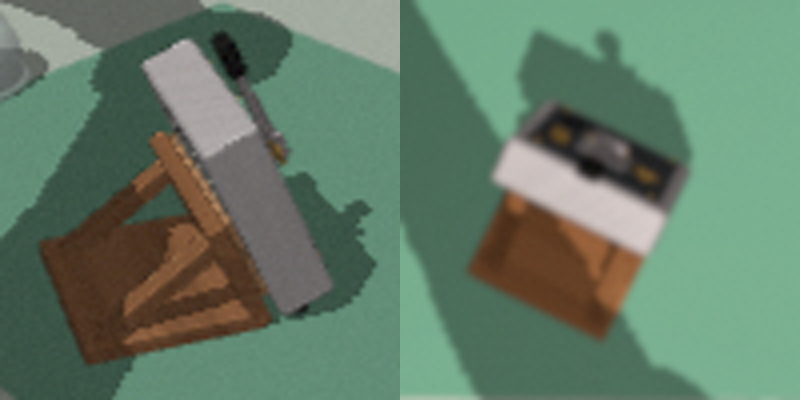

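The crops show the clock's light top face. Its corners are at (142,65), (190,40), (255,125) and (205,157) in the side crop, and (492,180), (512,138), (675,210) and (652,255) in the top crop. The stowed shoe is up at side (225,45).

```bash
python3 - <<'E'
from h import *
s=snap('side');t=snap('top')
S=[(142,65),(190,40),(255,125),(205,157)];T=[(492,180),(512,138),(675,210),(652,255)]
s_=lambda p:(260+p[0]/4-.4,180+p[1]/4-.4); t_=lambda p:(270+(p[0]-400)/4-.4,150+p[1]/4-.4)
P=[]
for a,b in zip(S,T):
    p,e=tri(s,s_(a),t,t_(b));P.append(p);print(np.round(p,1),round(e,1))
P=np.array(P);B=np.array([[-18,62,140],[18,62,140],[18,-62,140],[-18,-62,140.]])
w=P[1]+P[0]-P[2]-P[3]; yaw=np.arctan2(w[1],w[0])-np.pi/2
print('yaw',yaw,'lens',[np.linalg.norm(P[i]-P[(i+1)%4]) for i in range(4)])
Rb=R.from_euler('z',yaw)*R.from_euler('y',-0.4)
off=(P-Rb.apply(B)).mean(0)
print('origin',off,'resid',np.round(P-Rb.apply(B)-off,1).tolist())
fc=lambda y:off+Rb.apply([-6,y,7]); print('feet',fc(-45),fc(45),'want z 7')
for nm,b in dict(top=[0,0,140],hub=[27,0,85],tip=[27,0,163]).items():
    p=off+Rb.apply(b);print(nm,p,[((proj(s,p)[0]-260)*4,(proj(s,p)[1]-180)*4),((proj(t,p)[0]-270)*4+400,(proj(t,p)[1]-150)*4)])
for b in([18,-62,10],[-18,-62,10],[18,62,10]):
    p=off+Rb.apply(b);print(b,[((proj(s,p)[0]-260)*4,(proj(s,p)[1]-180)*4),((proj(t,p)[0]-270)*4+400,(proj(t,p)[1]-150)*4)])
# bystanders
for n,u,v,z in(('dome',211,180,40),('press',435,162,60),('ring',443,219,6),('drv',225,230,10)):print(n,onz(t,u,v,z))
E
```

```text
[491.6  82.  123.2] 1.6
[519.4  67.6 135.5] 0.4
[466.9 -42.9 139. ] 7.1
[438.2 -29.4 125.1] 1.6
yaw -0.4452556971768842 lens [np.float64(33.70336538578551), np.float64(122.45292508595821), np.float64(34.62899651634098), np.float64(123.49196377439834)]
origin [528.22969118  -4.14946727   1.77348364] resid [[0.8, -0.4, -0.5], [-1.2, -0.5, -2.2], [-0.4, 0.8, 1.3], [0.9, 0.1, 1.4]]
feet [501.40100107 -41.20782327   5.88440055] [540.16298058  40.01722795   5.88440055] want z 7
top [479.02665261  19.33106176 130.7220228 ] [(np.float64(195.92295900253544), np.float64(92.26237378713324)), (np.float64(579.884935063284), np.float64(194.97519750382799))]
hub [520.80038569  -0.604076    90.57796338] [(np.float64(269.8802699737291), np.float64(139.6003498981387)), (np.float64(609.5679201732005), np.float64(141.5343123427415))]
tip [493.3872642   12.47793303 162.42072091] [(np.float64(221.73056032410432), np.float64(38.475208646562805)), (np.float64(588.6443031140329), np.float64(170.42612986760196))]
[18, -62, 10] [(np.float64(339.7065417162364), np.float64(289.22645799551833)), (np.float64(694.8038047795903), np.float64(162.02699067940102))]
[-18, -62, 10] [(np.float64(287.200900454558), np.float64(320.20845674412)), (np.float64(675.6200800519562), np.float64(201.8250917776686))]
[18, 62, 10] [(np.float64(263.88190906833256), np.float64(187.06066213526947)), (np.float64(550.5666537508441), np.float64(92.9866472547294))]
dome [541.68587167 340.98393678  40.        ]
press [ 595.09135674 -334.62050474   60.        ]
ring [ 426.91381676 -372.39086642    6.        ]
drv [388.98657015 302.79637696  10.        ]
```

```bash
cat >> h.py <<'E'
YAW=-0.445; OFF=np.array([528.2,-4.1,2.8]); H=np.array([np.cos(YAW),np.sin(YAW),0]); W=np.array([-H[1],H[0],0])
def go(s,Z,lean=0.,w=0.):
    """row to TCP at s outward from clock origin, w along clock y, height Z, fingers tilted like a clock leaning `lean`"""
    st=ctrl.read_state(); Rc=R.from_euler('xyz',st['tool_rot'])
    p=np.array([OFF[0],OFF[1],0])+H*s+W*w+[0,0,Z]
    Rt=R.from_euler('z',YAW)*R.from_euler('y',-lean)*R.from_matrix(np.array([[0,1,0],[1,0,0],[0,0,-1.]]))
    d=Rc.inv().apply(p-st['eef_pos'])/10; r=(Rc.inv()*Rt).as_rotvec()
    print(np.round(d,2).tolist(),np.round(r,3).tolist())
def me():
    st=ctrl.read_state(); q=st['eef_pos']-OFF; print('t',round(st['clock'],2),'s',round(q@H,1),'w',round(q@W,1),'Z',round(st['eef_pos'][2],1),'rot',np.round(st['tool_rot'],3),'F',np.round(st['force'],1),'width',round(st['width'],1),'q',np.round(st['qpos'],2))
E
python3 -c "
from h import *
me();go(-70,300)"
```

```text
t 0.2 s -503.4 w 425.6 Z 303.3 rot [-3.14  -0.     2.735] F [ 0.2 -0.2  0.9] width 85.0 q [-1.23  0.63  0.04  1.52 -0.03  1.   -0.02]
[-41.68, -44.18, 0.38] [-0.001, 0.001, 1.609]
```

Request:
send_rows(rows=[[[-41.7, -44.2, 0.4, 0, 0, 1.609], [-41.7, -44.2, 0.4, 0, 0, 1.609], [-41.7, -44.2, 0.4, 0, 0, 1.609], [-41.7, -44.2, 0.4, 0, 0, 1.609], [-41.7, -44.2, 0.4, 0, 0, 1.609], [-41.7, -44.2, 0.4, 0, 0, 1.609], [-41.7, -44.2, 0.4, 0, 0, 1.609], [-41.7, -44.2, 0.4, 0, 0, 1.609], [-41.7, -44.2, 0.4, 0, 0, 1.609], [-41.7, -44.2, 0.4, 0, 0, 1.609]]], grip=255)

```text
clock: 1.2
eef_pos: [428.7, 125.4, 300.8]
tool_rot: [3.141, -0.001, 1.229]
force: [1.0, 0.7, -0.2]
width: 0.1
gripper_force: 0.0
```

```bash
python3 -c "
from h import *
me();go(-70,300)"
```

```text
t 1.2 s -145.6 w 74.1 Z 300.8 rot [ 3.141e+00 -1.000e-03  1.229e+00] F [ 1.   0.7 -0.2] width 0.1 q [-0.71  0.38  0.49  2.07 -0.26  0.75 -0.4 ]
[-8.15, 6.75, 0.08] [0.0, -0.001, 0.103]
```

Request:
send_rows(rows=[[[-8.1, 6.7, 0, 0, 0, 0.103], [-8.1, 6.7, 0, 0, 0, 0.103], [-8.1, 6.7, 0, 0, 0, 0.103], [-8.1, 6.7, 0, 0, 0, 0.103], [-8.1, 6.7, 0, 0, 0, 0.103], [-8.1, 6.7, 0, 0, 0, 0.103]]])

```text
clock: 1.8
eef_pos: [464.4, 30.5, 300.4]
tool_rot: [-3.14, -0.0, 1.135]
force: [0.5, 0.0, 0.4]
width: 0.1
gripper_force: 0.0
```

```bash
python3 -c "
from h import *
me();go(-68,224)"
```

```text
t 1.8 s -72.4 w 3.8 Z 300.4 rot [-3.14  -0.     1.135] F [0.5 0.  0.4] width 0.1 q [-0.5   0.41  0.52  2.03 -0.29  0.77 -0.24]
[-0.38, 0.45, 7.64] [-0.001, -0.0, 0.009]
```

Request:
send_rows(rows=[[[-0.3, 0.2, 3, 0, 0, 0.009], [-0.4, 0.3, 6, 0, 0, 0.009], [-0.4, 0.4, 7.6, 0, 0, 0.009], [-0.4, 0.4, 7.6, 0, 0, 0.009], [-0.4, 0.4, 7.6, 0, 0, 0.009]]])

```text
clock: 2.3
eef_pos: [466.8, 24.3, 224.8]
tool_rot: [-3.141, -0.0, 1.125]
force: [0.2, 0.1, 0.2]
width: 0.4
gripper_force: 0.0
```

```bash
python3 - <<'E'
from h import *
me()
a=snap('side')['pixels'][140:240,260:360,::-1];b=snap('top')['pixels'][150:250,270:370,::-1]
b=np.clip(b*1.6,0,255).astype('uint8')
cv2.imwrite('pics/c2.png',np.hstack([cv2.resize(x,(400,400),interpolation=cv2.INTER_CUBIC) for x in(a,b)]))
go(0,224)
E
```

```text
t 2.3 s -67.6 w -0.8 Z 224.8 rot [-3.141 -0.     1.125] F [0.2 0.1 0.2] width 0.4 q [-0.41  0.53  0.43  2.1  -0.4   0.58 -0.14]
[0.1, 6.7, 0.16] [0.001, -0.001, -0.002]
```

View pics/c2.png

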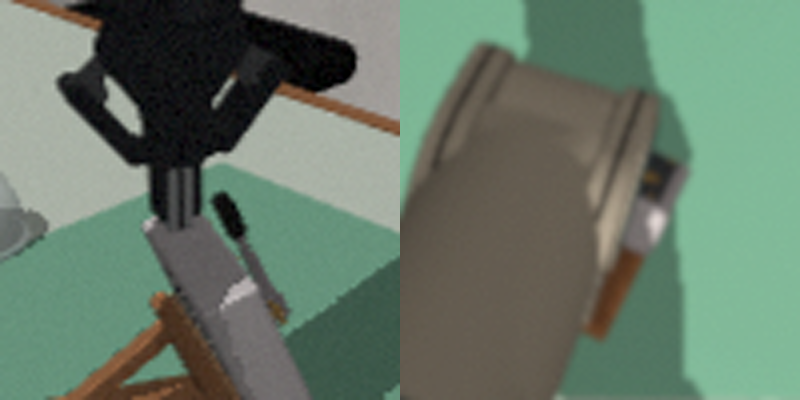

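The fingertips, at side crop (180,228), sit above the top face and just on the dial side of the shoe at (228,210). Next is a slow outward push.

Request:
send_rows(rows=[[[0, 0.3, 0, 0, 0, 0], [0, 0.7, 0, 0, 0, 0], [0, 1.1, 0, 0, 0, 0], [0, 1.5, 0, 0, 0, 0], [0, 1.9, 0, 0, 0, 0], [0, 2.3, 0, 0, 0, 0], [0, 2.7, 0, 0, 0, 0], [0, 3.1, 0, 0, 0, 0], [0, 3.5, 0, 0, 0, 0], [0, 3.5, 0, 0, 0, 0]]])

```text
clock: 3.4
eef_pos: [499.1, 7.8, 224.6]
tool_rot: [3.141, 0.0, 1.122]
force: [-0.1, 0.4, -0.0]
width: -0.1
gripper_force: 0.1
```

```bash
python3 - <<'E'
from h import *
me()
a=snap('side')['pixels'][140:240,260:360,::-1];b=snap('top')['pixels'][150:250,270:370,::-1]
b=np.clip(b*1.6,0,255).astype('uint8')
cv2.imwrite('pics/c3.png',np.hstack([cv2.resize(x,(400,400),interpolation=cv2.INTER_CUBIC) for x in(a,b)]))
E
```

```text
t 3.4 s -31.4 w -1.8 Z 224.6 rot [3.141 0.    1.122] F [-0.1  0.4 -0. ] width -0.1 q [-0.36  0.57  0.43  2.02 -0.39  0.63 -0.12]
```

View pics/c3.png

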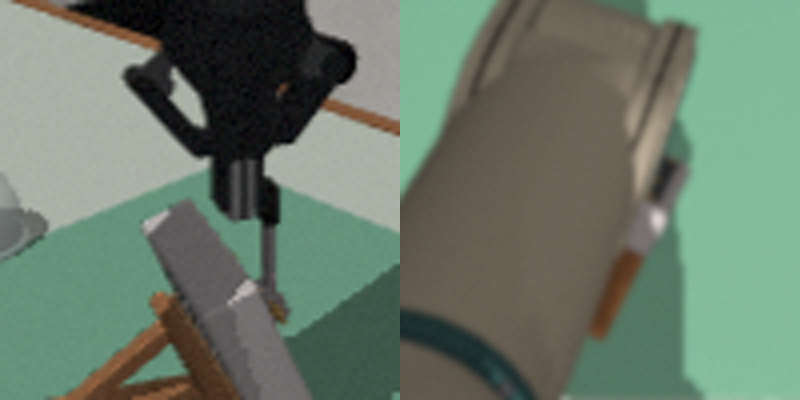

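The leg is now about vertical, with the shoe at crop (268,200), and the clock hasn't moved. I'll keep pushing.

Request:
send_rows(rows=[[[0, 0.4, 0, 0, 0, 0], [0, 0.8, 0, 0, 0, 0], [0, 1.2, 0, 0, 0, 0], [0, 1.6, 0, 0, 0, 0], [0, 2.0, 0, 0, 0, 0], [0, 2.4, 0.1, 0, 0, 0], [0, 2.8, 0.2, 0, 0, 0], [0, 3.2, 0.3, 0, 0, 0], [0, 3.6, 0.4, 0, 0, 0], [0, 4.0, 0.5, 0, 0, 0]]])

```text
clock: 4.5
eef_pos: [534.7, -9.3, 219.5]
tool_rot: [-3.142, 0.0, 1.123]
force: [0.8, -0.5, -0.1]
width: 0.4
gripper_force: 0.0
```

Request:
send_rows(rows=[[[0, 0.4, 0.2, 0, 0, 0], [0, 0.8, 0.4, 0, 0, 0], [0, 1.2, 0.6, 0, 0, 0], [0, 1.6, 0.9, 0, 0, 0], [0, 2.0, 1.2, 0, 0, 0], [0, 2.3, 1.5, 0, 0, 0], [0, 2.3, 1.5, 0, 0, 0], [0, 2.3, 1.5, 0, 0, 0]]])

```text
clock: 5.3
eef_pos: [555.0, -19.1, 204.4]
tool_rot: [-3.141, 0.0, 1.123]
force: [-0.6, -0.2, 0.2]
width: -0.2
gripper_force: 0.0
```

```bash
python3 - <<'E'
from h import *
me()
a=snap('side')['pixels'][160:260,260:360,::-1];b=snap('top')['pixels'][150:250,270:370,::-1]
b=np.clip(b*1.6,0,255).astype('uint8')
cv2.imwrite('pics/c4.png',np.hstack([cv2.resize(x,(400,400),interpolation=cv2.INTER_CUBIC) for x in(a,b)]))
E
```

```text
t 5.3 s 30.7 w -2.0 Z 204.4 rot [-3.141  0.     1.123] F [-0.6 -0.2  0.2] width -0.2 q [-0.28  0.66  0.41  1.89 -0.4   0.67 -0.08]
```

View pics/c4.png

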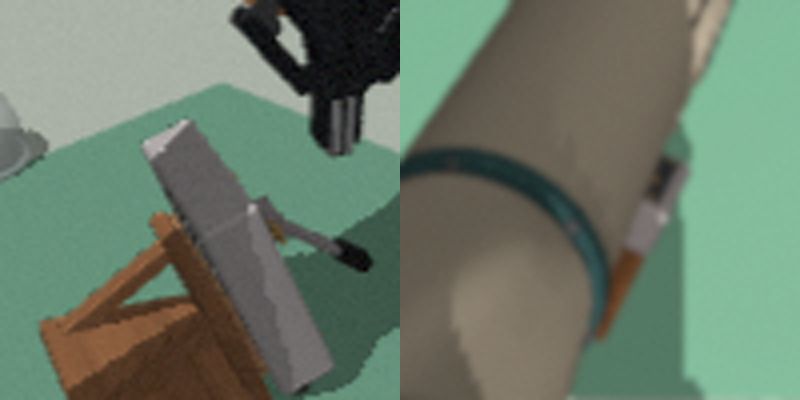

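The leg has left the finger and swung down, with the shoe at crop (350,252). I'll check that against the stop position while I retreat upward.

Request:
send_rows(rows=[[[0, 0.2, -3, 0, 0, 0], [0, 0, -7, 0, 0, 0], [0, -3, -9.5, 0, 0, 0], [0, -7, -9.5, 0, 0, 0], [0, -7, -9.5, 0, 0, 0], [0, -7, -9.5, 0, 0, 0]]], grip=0)

```text
clock: 6.0
eef_pos: [491.7, 11.8, 300.1]
tool_rot: [3.141, -0.001, 1.124]
force: [0.0, -0.0, 0.6]
width: 84.6
gripper_force: 0.0
```

```bash
python3 - <<'E'
from h import *
me()
s=snap('side');t=snap('top')
a=s['pixels'][160:260,260:360,::-1];b=t['pixels'][150:250,270:370,::-1]
b=np.clip(b*1.6,0,255).astype('uint8')
cv2.imwrite('pics/c5.png',np.hstack([cv2.resize(x,(400,400),interpolation=cv2.INTER_CUBIC) for x in(a,b)]))
Rb=R.from_euler('z',YAW)*R.from_euler('y',-.4)
for th in(1.6,1.9,2.2,2.55):
    p=proj(s,OFF+Rb.apply([27+78*np.sin(th),0,85+78*np.cos(th)]));print(th,(p[0]-260)*4,(p[1]-160)*4)
# grasp: TCP at clock z=172(+60 above)
for zc in(235,171):
    q=R.from_euler('y',-.4).apply([0,0,zc]);print(zc,q);go(q[0],q[2]+OFF[2],.4)
E
```

```text
t 6.0 s -39.8 w -1.3 Z 300.1 rot [ 3.141e+00 -1.000e-03  1.124e+00] F [ 0.  -0.   0.6] width 84.6 q [-0.44  0.45  0.51  1.96 -0.3   0.8  -0.21]
1.6 382.1973917434998 157.1759728471044
1.9 388.0093711876914 188.98859761830704
2.2 383.49209881115894 222.53675394558275
2.55 366.1280773146152 260.2144436647287
235 [-91.51331044   0.         216.44933359]
[0.14, -5.32, 8.05] [-0.399, 0.0, -0.003]
171 [-66.59053653   0.         157.50142997]
[0.14, -2.84, 13.95] [-0.399, 0.0, -0.003]
```

View pics/c5.png

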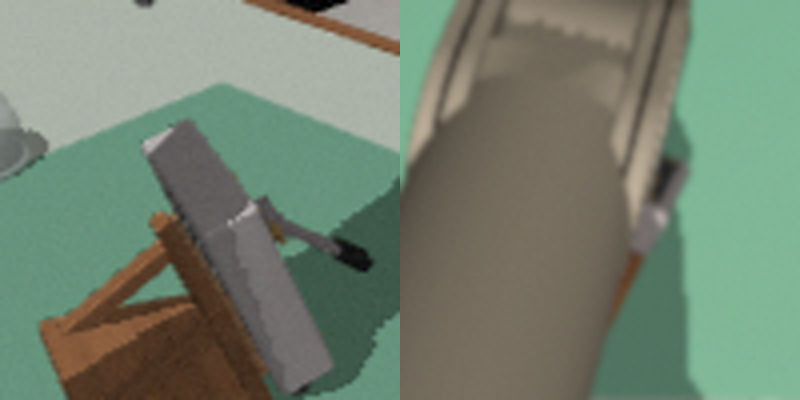

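The shoe end is at (368,265). The projection for 2.55 rad is (366,260), so the stand is home, and the clock hasn't moved. Next I tilt the open gripper and come down over the top edge.

Request:
send_rows(rows=[[[0, -2, 2, -0.1, 0, 0], [0.1, -4, 5, -0.24, 0, 0], [0.1, -5.3, 8, -0.37, 0, 0], [0.1, -5.3, 8, -0.399, 0, -0.003], [0.1, -5.3, 8, -0.399, 0, -0.003], [0.1, -5.3, 8, -0.399, 0, -0.003]]])

```text
clock: 6.7
eef_pos: [454.3, 40.5, 239.3]
tool_rot: [2.764, 0.023, 1.124]
force: [3.1, 0.9, 0.1]
width: 85.1
gripper_force: 0.0
```

```bash
python3 - <<'E'
from h import *
me()
s=snap('side');t=snap('top')
a=s['pixels'][120:240,240:360,::-1];b=t['pixels'][140:260,260:380,::-1]
b=np.clip(b*1.6,0,255).astype('uint8')
cv2.imwrite('pics/c6.png',np.hstack([cv2.resize(x,(400,400),interpolation=cv2.INTER_CUBIC) for x in(a,b)]))
for zc in(171,):
    q=R.from_euler('y',-.4).apply([0,0,zc]);print(zc,q);go(q[0],q[2]+OFF[2],.4)
E
```

```text
t 6.7 s -85.9 w 8.5 Z 239.3 rot [2.764 0.023 1.124] F [3.1 0.9 0.1] width 85.1 q [-0.93  0.57  0.9   2.34 -1.1   0.23  0.44]
171 [-66.59053653   0.         157.50142997]
[-0.73, -0.96, 8.07] [-0.025, 0.021, 0.005]
```

View pics/c6.png

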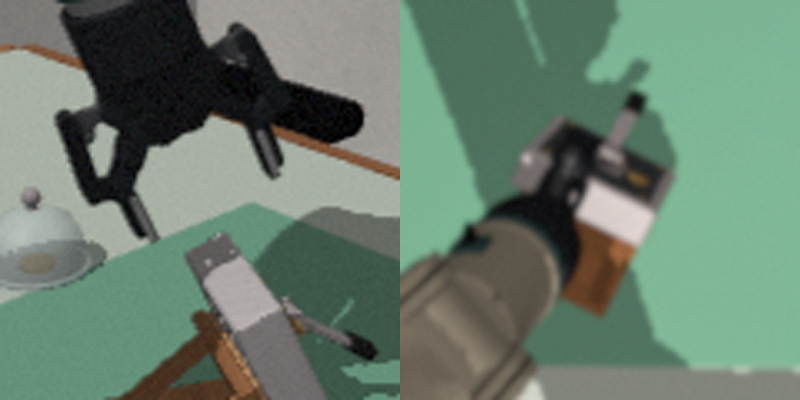

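The tilted approach runs into the q5 (-1.1) and q6 (0.23) limits. The stand is at (355,342) and the clock is untouched. I'll instead grasp with the tool also tipped sideways within the plane of the clock face, body to +y, which gives q5 room on its long side. First I go back up to vertical.

```bash
cat >> h.py <<'E'
M=R.from_matrix(np.array([[0,1,0],[1,0,0],[0,0,-1.]]))
def gg(c,lean,a,o=None):
    """row bringing grasp point (54 ahead) to clock-frame point c of a clock leaning `lean` about the foot centres, tool tipped a sideways"""
    st=ctrl.read_state(); Rc=R.from_euler('xyz',st['tool_rot'])
    L0=R.from_euler('z',YAW)*R.from_euler('y',-.4); foot=OFF+L0.apply([-6,0,7])
    L=R.from_euler('z',YAW)*R.from_euler('y',-lean); Rt=L*R.from_euler('x',a)*M
    p=foot+L.apply(np.array(c)-[-6,0,7])-Rt.apply([0,0,54])
    if o is not None: p=p+o
    print('lean',lean,'row',np.round(Rc.inv().apply(p-st['eef_pos'])/10,2).tolist(),np.round((Rc.inv()*Rt).as_rotvec(),3).tolist(),'p',np.round(p,1))
E
python3 -c "
from h import *
me();gg([0,0,225],0.,-.0);gg([0,0,225],0.,-.45)"
```

```text
t 6.8 s -87.2 w 9.0 Z 238.7 rot [2.767 0.021 1.122] F [ 0.3  0.6 -0.3] width 85.2 q [-0.93  0.57  0.9   2.34 -1.1   0.23  0.43]
lean 0.0 row [-0.96, 9.37, -0.61] [0.375, 0.022, 0.001] p [526.2  -3.1 278.9]
lean 0.0 row [1.4, 9.18, -0.16] [0.368, -0.423, -0.084] p [536.3  18.1 273.5]
```

Request:
send_rows(rows=[[[0, 2, -2, 0.1, 0, 0], [0, 5, -2, 0.2, 0, 0], [-0.5, 8, -1.5, 0.3, 0, 0], [-0.9, 9.4, -0.6, 0.375, 0.02, 0], [-0.5, 9.3, -0.5, 0.375, -0.1, 0], [0.5, 9.2, -0.3, 0.37, -0.25, -0.04], [1.4, 9.2, -0.2, 0.37, -0.4, -0.08], [1.4, 9.2, -0.2, 0.368, -0.423, -0.084], [1.4, 9.2, -0.2, 0.368, -0.423, -0.084], [1.4, 9.2, -0.2, 0.368, -0.423, -0.084]]])

```text
clock: 7.8
eef_pos: [536.4, 15.5, 275.2]
tool_rot: [3.14, 0.443, 1.118]
force: [1.1, -0.5, -0.3]
width: 85.3
gripper_force: 0.0
```

```bash
python3 -c "
from h import *
me();gg([0,0,190],0.4,-.45)"
```

```text
t 7.8 s -1.1 w 21.2 Z 275.2 rot [3.14  0.443 1.118] F [ 1.1 -0.5 -0.3] width 85.3 q [-0.87  0.97  1.22  1.74 -0.5   1.15 -0.  ]
lean 0.4 row [2.4, -9.19, 4.67] [-0.362, -0.005, 0.166] p [454.4  57.1 222.6]
```

```bash
cat > k.py <<'E'
import numpy as np
from scipy.spatial.transform import Rotation as R
from scipy.optimize import least_squares
D=[([-1.22981,.62925,.03847,1.51828,-.02699,.99632,-.02],[256.99,596.55,303.08],[-3.1398,0,2.7348]),
([-.71,.38,.49,2.07,-.26,.75,-.40],[428.7,125.4,300.8],[3.141,-.001,1.229]),
([-.41,.53,.43,2.1,-.4,.58,-.14],[466.8,24.3,224.8],[-3.141,0,1.125]),
([-.28,.66,.41,1.89,-.4,.67,-.08],[555,-19.1,204.4],[-3.141,0,1.123]),
([-.93,.57,.9,2.34,-1.1,.23,.44],[454.3,40.5,239.3],[2.764,.023,1.124]),
([-.87,.97,1.22,1.74,-.5,1.15,0.],[536.4,15.5,275.2],[3.14,.443,1.118])]
def fk(q,p):
    h,d1,e,d2,f,d3=p[:6]
    A=R.from_euler('z',-q[0])*R.from_euler('y',q[1]);x=np.array([0,0,h])+A.apply([0,0,d1])
    A=A*R.from_euler('z',-q[2]); x=x+A.apply([e,0,0]); A=A*R.from_euler('y',q[3]); x=x+A.apply([f,0,d2])
    A=A*R.from_euler('z',-q[4])*R.from_euler('y',q[5]); x=x+A.apply([p[6],0,d3])
    return x,A*R.from_euler('z',-q[6]+np.pi/2*1)
def res(p): return np.concatenate([fk(q,p)[0]-x for q,x,r in D])
S=least_squares(res,[300,400,0,400,0,250,0]);P=S.x
if __name__=='__main__':
    print(np.round(P,1),np.round(S.fun,1))
    for q,x,r in D: print(np.round((fk(q,P)[1].inv()*R.from_euler('xyz',r)).as_rotvec(),3))
E
python3 k.py
```

```text
[339.  499.5  17.  373.2 -11.  232.7 -19.1] [-26.4   6.    2.9   8.   17.8  -2.1   7.3  11.3  -0.2  -2.9   9.6   1.5
 -11.7  -1.8   0.4  -0.8  -9.   -2.5]
[ 0.  0. -0.]
[-0.001  0.001 -0.   ]
[ 0.007 -0.007  0.001]
[ 0.004  0.001 -0.002]
[ 0.001 -0.007  0.008]
[-0.008  0.008  0.005]
```

```bash
python3 - <<'E'
s=open('k.py').read()
s=s.replace("x=np.array([0,0,h])+A.apply([0,0,d1])","x=np.array([0,0,h])+A.apply([0,p[7],d1])").replace("[f,0,d2]","[f,p[8],d2]").replace("[p[6],0,d3]","[p[6],p[9],d3]").replace("250,0]","250,0,0,0,0]")
open('k.py','w').write(s)
E
python3 k.py | head -3
```

```text
[332.9 558.   -5.7 392.7   1.1 269.8   2.6 -10.6 -24.6   7.7] [-0.3  0.6  0.2 -0.9 -0.  -1.5  1.4 -0.   0.2 -0.9 -1.1  1.   0.1  0.8
  0.1 -0.1 -0.2 -0. ]
[ 0.  0. -0.]
```

```bash
cat > ik.py <<'E'
from k import *
import sys
LO=np.array([-3.06,-.37,-1.25,.18,-1.1,.23,-2.94]);HI=np.array([3.06,2.12,1.32,2.47,4.24,1.98,2.94])
YAW=-.445;OFF=np.array([528.2,-4.1,2.8]);M=R.from_matrix(np.array([[0,1,0],[1,0,0],[0,0,-1.]]))
foot=OFF+(R.from_euler('z',YAW)*R.from_euler('y',-.4)).apply([-6,0,7])
def target(lean,a,flip=0,z=116,b=0):
    L=R.from_euler('z',YAW)*R.from_euler('y',-lean);Rt=L*R.from_euler('x',a)*M*R.from_euler('z',np.pi*flip)
    return foot+L.apply(np.array([6,b,z-7]))-Rt.apply([0,0,54]),Rt
def ik(p,Rt,q0,w=.02):
    m=(LO+HI)/2;h=(HI-LO)/2
    def f(q):
        x,A=fk(q,P);return np.concatenate([(x-p)/5,20*(A.inv()*Rt).as_rotvec(),w*(q-q0)])
    e=1e-3
    s=least_squares(f,np.clip(q0,LO+.03,HI-.03),bounds=(LO+.02,HI-.02));q=s.x
    return q,np.linalg.norm(s.fun[:6]),np.min(np.minimum(q-LO,HI-q)[[1,2,3,4,5,6]])
E
python3 - <<'E'
from ik import *
rng=np.random.default_rng(0)
now=np.array([-.87,.97,1.22,1.74,-.5,1.15,0])
for flip in(0,1):
  for a in(-.9,-.6,-.3,0,.3,.6,.9):
    best=None
    for k in range(25):
        q0=now if k==0 else rng.uniform(LO,HI)*np.array([.4,1,1,1,1,1,1])
        q,e,m=ik(*target(.4,a,flip),q0)
        if e<.3 and (best is None or m>best[1]): best=(q,m)
    if best: print(flip,a,np.round(best[0],2),round(best[1],2))
E
```

```text
0 -0.9 [-0.53  0.96 -0.01  1.8   0.75  1.24 -1.76] 0.67
0 -0.6 [-0.03  0.93 -0.76  1.98  1.16  1.39 -2.1 ] 0.49
0 -0.3 [ 0.16  0.84 -0.89  2.17  1.36  1.16 -2.18] 0.3
0 0 [ 0.41  0.83 -1.05  2.33  1.65  0.98 -2.29] 0.14
0 0.3 [ 0.65  0.87 -1.1   2.45  2.07  0.77 -2.44] 0.02
0 0.9 [ 1.14  1.23 -1.15  2.43  2.88  0.35 -2.52] 0.04
1 -0.9 [-0.47  0.96 -0.1   1.79  0.79  1.29  1.34] 0.68
1 -0.6 [-0.22  0.84 -0.44  1.98  1.05  1.16  1.15] 0.49
1 -0.3 [ 0.13  0.82 -0.85  2.17  1.35  1.12  0.96] 0.3
1 0 [ 0.37  0.8  -0.99  2.33  1.66  0.92  0.83] 0.14
1 0.3 [ 0.71  0.94 -1.22  2.44  2.    0.87  0.79] 0.03
1 0.9 [ 1.13  1.22 -1.13  2.43  2.96  0.35  0.54] 0.04
```

```bash
cat > sim.py <<'E'
from ik import *
def jac(q):
    x0,A0=fk(q,P);J=np.zeros((6,7))
    for i in range(7):
        d=q.copy();d[i]+=1e-5;x,A=fk(d,P);J[:3,i]=(x-x0)/1e-5/300;J[3:,i]=(A*A0.inv()).as_rotvec()/1e-5
    return J,x0,A0
def run(q,p,Rt,n=40,sc=1.):
    q=np.array(q,float);x,A=fk(q,P);rv=(Rt*A.inv()).as_rotvec()
    ok=True
    for k in range(n):
        J,x0,A0=jac(q);f=(k+1)/n;Rk=R.from_rotvec(rv*f)*A
        e=np.r_[(x+(p-x)*f-x0)/300,(Rk*A0.inv()).as_rotvec()]
        q=q+J.T@np.linalg.solve(J@J.T+1e-5*np.eye(6),e)
        if np.any(q<LO)|np.any(q>HI): ok=False;q=np.clip(q,LO,HI)
    return q,ok
E
python3 - <<'E'
from sim import *
V=lambda x,r:(np.array(x),R.from_euler('xyz',r))
q=np.array(D[0][0])
for i in(1,2,3):
    q,ok=run(q,*V(D[i][1],D[i][2]));print(np.round(q,2),ok,'real',D[i][0])
q,ok=run(q,*V([491.7,11.8,300.1],[3.141,0,1.124]));print(np.round(q,2),'real [-0.44  0.45  0.51  1.96 -0.3   0.8  -0.21]')
q,ok=run(q,*V(D[4][1],D[4][2]));print(np.round(q,2),ok,'real',D[4][0])
q,ok=run(D[4][0],*V([526,-3,279],[3.1416,0,1.126]));q,ok=run(q,*V(D[5][1],D[5][2]));print(np.round(q,2),ok,'real',D[5][0])
E
```

```text
[-0.71  0.38  0.49  2.07 -0.26  0.75 -0.4 ] True real [-0.71, 0.38, 0.49, 2.07, -0.26, 0.75, -0.4]
[-0.4   0.53  0.42  2.1  -0.38  0.59 -0.16] True real [-0.41, 0.53, 0.43, 2.1, -0.4, 0.58, -0.14]
[-0.27  0.66  0.4   1.89 -0.39  0.67 -0.09] True real [-0.28, 0.66, 0.41, 1.89, -0.4, 0.67, -0.08]
[-0.43  0.45  0.5   1.96 -0.29  0.8  -0.22] real [-0.44  0.45  0.51  1.96 -0.3   0.8  -0.21]
[-0.77  0.48  0.64  2.32 -0.23  0.23 -0.44] False real [-0.93, 0.57, 0.9, 2.34, -1.1, 0.23, 0.44]
[-0.87  0.97  1.22  1.75 -0.51  1.14  0.  ] True real [-0.87, 0.97, 1.22, 1.74, -0.5, 1.15, 0.0]
```

The recorded joint angles match plain pseudo-inverse tracking. I can therefore plan via poses that bring the elbow over to the good side.

```bash
cat > plan.py <<'E'
from sim import *
now=np.array([-.87,.97,1.22,1.74,-.5,1.15,0])
rng=np.random.default_rng(1)
def mar(q): return np.min(np.minimum(q-LO,HI-q)[1:])
def rollout(via,a,flip,n=12):
    q=now;qs=[];m=9
    for p,Rt in via+[target(.4,a,flip,z=215),target(.4,a,flip,z=116)]+[target(l,a,flip,z=116) for l in(.2,0)]:
        q,ok=run(q,p,Rt,n);qs.append(q)
        if not ok or np.linalg.norm(fk(q,P)[0]-p)>3: return -1,qs
        m=min(m,mar(q) if len(qs)>1 else mar(q)+.1)
    return m,qs
if __name__=='__main__':
    import time;t0=time.time();B=[]
    while time.time()-t0<200:
        nv=rng.integers(1,3);par=[]
        for _ in range(nv):
            par.append(np.r_[rng.uniform([330,-250,330],[620,300,420]).round(-1),rng.uniform([-.7,-.7,-2.0],[.7,.7,2.]).round(1)])
        a=rng.choice([-.75,-.6,-.45]);flip=0
        via=[(v[:3],R.from_euler('z',YAW+v[5])*R.from_euler('xy',v[3:5])*M) for v in par]
        m,qs=rollout(via,a,flip)
        if m>0: B.append((m,a,par,qs))
    B.sort(key=lambda b:-b[0]);print(len(B))
    for b in B[:4]:
        print(round(b[0],3),b[1],[v.tolist() for v in b[2]])
        for q in b[3]: print('   ',np.round(q,2))
E
python3 plan.py
```

```text
161
0.313 -0.45 [[420.0, 140.0, 400.0, 0.0, -0.4, 1.8], [390.0, 160.0, 420.0, 0.4, -0.4, -0.8]]
    [-0.66  0.19  0.59  2.07 -0.65  0.89  1.68]
    [-0.87  0.06  0.07  2.16  0.72  0.85 -2.42]
    [-0.61  0.54  0.1   2.11  0.73  0.83 -1.65]
    [-0.58  0.74  0.16  2.09  0.86  0.64 -1.77]
    [-0.35  0.73 -0.01  1.94  0.66  0.79 -1.39]
    [-0.18  0.78 -0.12  1.77  0.51  0.98 -1.1 ]
0.253 -0.75 [[360.0, 90.0, 370.0, 0.2, 0.6, 0.3], [390.0, -60.0, 410.0, -0.3, -0.3, 1.8]]
    [-0.74  0.58  1.01  1.93 -0.56  1.59  0.34]
    [-0.67 -0.01  0.97  2.22 -0.48  0.68  1.94]
    [-0.96  0.79  0.6   1.96  0.38  0.95 -1.32]
    [-0.87  0.97  0.56  1.91  0.37  0.81 -1.35]
    [-0.71  0.93  0.46  1.79  0.33  0.95 -1.12]
    [-0.56  0.95  0.37  1.65  0.28  1.11 -0.9 ]
0.241 -0.6 [[600.0, -180.0, 340.0, -0.4, -0.1, 0.6], [340.0, -70.0, 400.0, 0.5, -0.3, 0.8]]
    [-0.5   0.69  1.01  1.76 -0.39  0.71  0.7 ]
    [-0.06  0.21  0.7   2.14 -0.68  1.25  1.44]
    [-1.2   0.91  1.08  2.06 -0.12  0.71 -0.75]
    [-1.05  1.06  0.94  2.02 -0.2   0.57 -0.75]
    [-0.89  1.    0.85  1.89 -0.17  0.75 -0.6 ]
    [-0.74  0.99  0.77  1.73 -0.16  0.95 -0.46]
0.227 -0.75 [[550.0, -180.0, 380.0, -0.1, -0.5, 1.0], [390.0, -60.0, 410.0, 0.6, -0.1, 1.6]]
    [ 0.11  0.35  0.43  1.94 -0.88  0.7   1.67]
    [-0.05  0.43  0.39  1.76 -0.28  1.59  1.62]
    [-1.2   1.02  1.09  1.97 -0.1   0.85 -0.79]
    [-1.08  1.16  0.98  1.93 -0.17  0.74 -0.8 ]
    [-0.93  1.1   0.9   1.8  -0.14  0.89 -0.65]
    [-0.79  1.09  0.82  1.66 -0.12  1.06 -0.5 ]
```

```bash
cat >> h.py <<'E'
def via(p,e,):
    st=ctrl.read_state(); Rc=R.from_euler('xyz',st['tool_rot']); Rt=R.from_euler('z',YAW+e[2])*R.from_euler('xy',e[:2])*M
    d=Rc.inv().apply(np.array(p)-st['eef_pos'])/10; r=(Rc.inv()*Rt).as_rotvec(); print('via',np.round(d,2).tolist(),np.round(r,3).tolist())
    print(['[%s]'%', '.join('%.3g'%v for v in np.round(np.r_[d,r]*f,2)) for f in np.minimum(1,np.arange(1,11)*.14/max(.14,np.linalg.norm(r)))])
E
python3 -c "
from h import *
me();via([420,140,400],[0,-.4,1.8])"
```

```text
t 7.8 s -1.1 w 21.2 Z 275.2 rot [3.14  0.443 1.118] F [ 1.1 -0.5 -0.3] width 85.3 q [-0.87  0.97  1.22  1.74 -0.5   1.15 -0.  ]
via [0.16, -15.89, -13.92] [-0.681, 0.675, -1.708]
['[0.01, -1.14, -0.99, -0.05, 0.05, -0.12]', '[0.02, -2.27, -1.99, -0.1, 0.1, -0.24]', '[0.04, -3.41, -2.98, -0.15, 0.14, -0.37]', '[0.05, -4.54, -3.98, -0.19, 0.19, -0.49]', '[0.06, -5.68, -4.97, -0.24, 0.24, -0.61]', '[0.07, -6.81, -5.97, -0.29, 0.29, -0.73]', '[0.08, -7.95, -6.96, -0.34, 0.34, -0.85]', '[0.09, -9.08, -7.96, -0.39, 0.39, -0.98]', '[0.11, -10.2, -8.95, -0.44, 0.43, -1.1]', '[0.12, -11.3, -9.94, -0.49, 0.48, -1.22]']
```

Request:
send_rows(rows=[[[0, -1.1, -1, -0.05, 0.05, -0.12], [0, -2.3, -2, -0.1, 0.1, -0.24], [0, -3.4, -3, -0.15, 0.14, -0.37], [0, -4.5, -4, -0.19, 0.19, -0.49], [0.1, -5.7, -5, -0.24, 0.24, -0.61], [0.1, -6.8, -6, -0.29, 0.29, -0.73], [0.1, -8, -7, -0.34, 0.34, -0.85], [0.1, -9.1, -8, -0.39, 0.39, -0.98], [0.1, -10.2, -9, -0.44, 0.43, -1.1], [0.1, -11.3, -9.9, -0.49, 0.48, -1.22]]])

```text
clock: 8.8
eef_pos: [452.4, 103.8, 365.6]
tool_rot: [2.925, 0.04, 2.408]
force: [-0.1, -0.6, -0.5]
width: 85.6
gripper_force: 0.0
```

```bash
python3 -c "
from h import *
me();via([420,140,400],[0,-.4,1.8])"
```

```text
t 8.8 s -114.9 w 64.8 Z 365.6 rot [2.925 0.04  2.408] F [-0.1 -0.6 -0.5] width 85.6 q [-0.86  0.28  0.81  2.08 -0.48  0.74  1.08]
via [4.68, 1.29, -3.44] [-0.19, 0.194, -0.482]
['[1.19, 0.33, -0.87, -0.05, 0.05, -0.12]', '[2.37, 0.65, -1.74, -0.1, 0.1, -0.24]', '[3.56, 0.98, -2.61, -0.14, 0.15, -0.37]', '[4.68, 1.29, -3.44, -0.19, 0.19, -0.48]', '[4.68, 1.29, -3.44, -0.19, 0.19, -0.48]', '[4.68, 1.29, -3.44, -0.19, 0.19, -0.48]', '[4.68, 1.29, -3.44, -0.19, 0.19, -0.48]', '[4.68, 1.29, -3.44, -0.19, 0.19, -0.48]', '[4.68, 1.29, -3.44, -0.19, 0.19, -0.48]', '[4.68, 1.29, -3.44, -0.19, 0.19, -0.48]']
```

Request:
send_rows(rows=[[[1.2, 0.3, -0.9, -0.05, 0.05, -0.12], [2.4, 0.6, -1.7, -0.1, 0.1, -0.24], [3.6, 1, -2.6, -0.14, 0.15, -0.37], [4.7, 1.3, -3.4, -0.19, 0.19, -0.48], [4.7, 1.3, -3.4, -0.19, 0.19, -0.48]]])

```text
clock: 9.3
eef_pos: [421.0, 139.7, 399.5]
tool_rot: [2.744, 0.003, 2.916]
force: [0.2, -0.5, 0.2]
width: 85.2
gripper_force: 0.0
```

```bash
python3 -c "
from h import *
me();via([390,160,420],[.4,-.4,-.8])"
```

```text
t 9.3 s -158.7 w 83.6 Z 399.5 rot [2.744 0.003 2.916] F [ 0.2 -0.5  0.2] width 85.2 q [-0.66  0.19  0.6   2.07 -0.64  0.9   1.68]
via [3.46, 1.98, -1.4] [-0.455, -0.811, 2.262]
['[0.2, 0.11, -0.08, -0.03, -0.05, 0.13]', '[0.4, 0.23, -0.16, -0.05, -0.09, 0.26]', '[0.59, 0.34, -0.24, -0.08, -0.14, 0.39]', '[0.79, 0.45, -0.32, -0.1, -0.19, 0.52]', '[0.99, 0.57, -0.4, -0.13, -0.23, 0.65]', '[1.19, 0.68, -0.48, -0.16, -0.28, 0.78]', '[1.39, 0.8, -0.56, -0.18, -0.32, 0.91]', '[1.59, 0.91, -0.64, -0.21, -0.37, 1.04]', '[1.78, 1.02, -0.72, -0.23, -0.42, 1.17]', '[1.98, 1.14, -0.8, -0.26, -0.46, 1.29]']
```

Request:
send_rows(rows=[[[0.2, 0.1, -0.1, -0.03, -0.05, 0.13], [0.4, 0.2, -0.2, -0.05, -0.09, 0.26], [0.6, 0.3, -0.2, -0.08, -0.14, 0.39], [0.8, 0.5, -0.3, -0.1, -0.19, 0.52], [1, 0.6, -0.4, -0.13, -0.23, 0.65], [1.2, 0.7, -0.5, -0.16, -0.28, 0.78], [1.4, 0.8, -0.6, -0.18, -0.32, 0.91], [1.6, 0.9, -0.6, -0.21, -0.37, 1.04], [1.8, 1, -0.7, -0.23, -0.42, 1.17], [2, 1.1, -0.8, -0.26, -0.46, 1.29]]])

```text
clock: 10.3
eef_pos: [403.7, 149.3, 406.7]
tool_rot: [2.617, -0.15, 1.783]
force: [0.2, -0.6, -0.8]
width: 85.2
gripper_force: 0.0
```

```bash
python3 -c "
from h import *
me();via([390,160,420],[.4,-.4,-.8])"
```

```text
t 10.3 s -178.4 w 84.9 Z 406.7 rot [ 2.617 -0.15   1.783] F [ 0.2 -0.6 -0.8] width 85.2 q [-1.01 -0.02  0.61  2.3  -0.08  0.31 -0.16]
via [1.51, -0.41, -1.52] [-0.25, -0.409, 1.196]
['[0.16, -0.04, -0.17, -0.03, -0.04, 0.13]', '[0.33, -0.09, -0.33, -0.05, -0.09, 0.26]', '[0.49, -0.13, -0.5, -0.08, -0.13, 0.39]', '[0.66, -0.18, -0.66, -0.11, -0.18, 0.52]', '[0.82, -0.22, -0.83, -0.14, -0.22, 0.65]', '[0.99, -0.27, -0.99, -0.16, -0.27, 0.78]', '[1.15, -0.31, -1.16, -0.19, -0.31, 0.91]', '[1.32, -0.36, -1.32, -0.22, -0.36, 1.04]', '[1.48, -0.4, -1.49, -0.24, -0.4, 1.17]', '[1.51, -0.41, -1.52, -0.25, -0.41, 1.2]']
```

Request:
send_rows(rows=[[[0.2, 0, -0.2, -0.03, -0.04, 0.13], [0.3, -0.1, -0.3, -0.05, -0.09, 0.26], [0.5, -0.1, -0.5, -0.08, -0.13, 0.39], [0.7, -0.2, -0.7, -0.11, -0.18, 0.52], [0.8, -0.2, -0.8, -0.14, -0.22, 0.65], [1, -0.3, -1, -0.16, -0.27, 0.78], [1.1, -0.3, -1.2, -0.19, -0.31, 0.91], [1.3, -0.4, -1.3, -0.22, -0.36, 1.04], [1.5, -0.4, -1.5, -0.25, -0.41, 1.2], [1.5, -0.4, -1.5, -0.25, -0.41, 1.2]]])

```text
clock: 11.3
eef_pos: [390.2, 160.3, 419.9]
tool_rot: [2.678, -0.341, 0.713]
force: [-0.2, 0.3, -0.7]
width: 85.5
gripper_force: 0.0
```

```bash
python3 - <<'E'
from h import *
me();gg([0,0,215],.4,-.45)
from plan import *
q=np.array(ctrl.read_state()['qpos'])
for a in(-.45,-.6):
  k=q
  for tg in [target(.4,a,0,z=215),target(.4,a,0,z=116)]+[target(l,a,0,z=116) for l in(.2,0)]:
    k,ok=run(k,*tg,20);print(a,np.round(k,2),ok)
E
```

```text
t 11.3 s -195.4 w 88.9 Z 419.9 rot [ 2.678 -0.341  0.713] F [-0.2  0.3 -0.7] width 85.5 q [-1.04  0.03  0.28  2.23  0.76  0.72 -2.24]
lean 0.4 row [-7.98, 2.94, 18.98] [0.015, -0.574, -0.536] p [445.6  61.3 245.6]
-0.45 [-0.74  0.55  0.29  2.12  0.64  0.75 -1.54] True
-0.45 [-0.69  0.76  0.33  2.1   0.72  0.55 -1.63] True
-0.45 [-0.44  0.74  0.14  1.95  0.55  0.74 -1.29] True
-0.45 [-0.26  0.78  0.01  1.78  0.42  0.93 -1.01] True
-0.6 [-0.76  0.63  0.29  2.03  0.6   0.91 -1.54] True
-0.6 [-0.7   0.83  0.3   2.    0.65  0.74 -1.61] True
-0.6 [-0.51  0.81  0.17  1.87  0.53  0.89 -1.3 ] True
-0.6 [-0.35  0.84  0.08  1.71  0.43  1.06 -1.04] True
```

The elbow has come across and every later step is feasible. Next I go to the pre-grasp pose.

Request:
send_rows(rows=[[[-1.3, 0.5, 3.2, 0, -0.1, -0.09], [-2.7, 1, 6.4, 0, -0.2, -0.18], [-4, 1.5, 9.5, 0.01, -0.29, -0.27], [-5.3, 2, 12.7, 0.01, -0.38, -0.36], [-6.7, 2.5, 15.9, 0.01, -0.48, -0.45], [-8, 2.9, 19, 0.015, -0.574, -0.536], [-8, 2.9, 19, 0.015, -0.574, -0.536], [-8, 2.9, 19, 0.015, -0.574, -0.536]]])

```text
clock: 12.1
eef_pos: [446.0, 61.1, 245.3]
tool_rot: [2.7, 0.417, 0.944]
force: [0.1, 0.7, 0.2]
width: 85.3
gripper_force: 0.0
```

```bash
python3 - <<'E'
from h import *
me()
s=snap('side');t=snap('top')
a=s['pixels'][120:240,240:360,::-1];b=t['pixels'][140:260,260:380,::-1]
b=np.clip(b*1.6,0,255).astype('uint8')
cv2.imwrite('pics/c7.png',np.hstack([cv2.resize(x,(400,400),interpolation=cv2.INTER_CUBIC) for x in(a,b)]))
gg([0,0,150],.4,-.45);gg([0,0,116],.4,-.45)
E
```

```text
t 12.1 s -102.3 w 23.4 Z 245.3 rot [2.7   0.417 0.944] F [0.1 0.7 0.2] width 85.3 q [-0.76  0.56  0.32  2.14  0.65  0.73 -1.56]
lean 0.4 row [2.8, -0.08, 5.99] [0.006, -0.002, 0.006] p [468.5  50.4 185.7]
lean 0.4 row [4.27, -0.09, 9.05] [0.006, -0.002, 0.006] p [480.4  44.7 154.4]
```

View pics/c7.png

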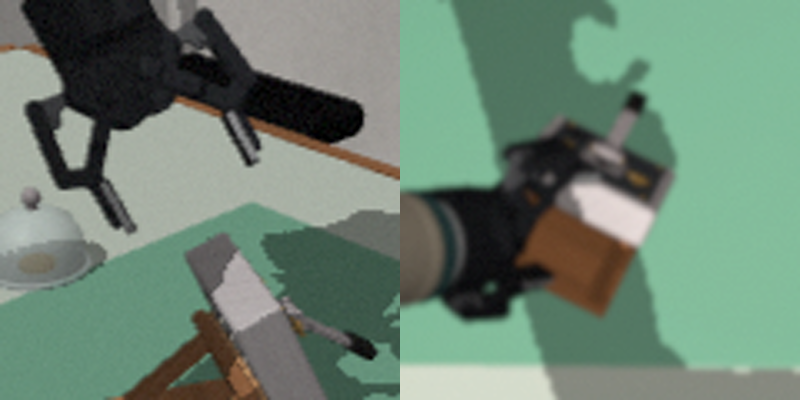

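The open fingers, with tips at (128,230) and (250,160), straddle the line of the case. I'll descend straight along the case to the grasp height.

Request:
send_rows(rows=[[[0.9, 0, 2, 0, 0, 0], [1.9, -0.1, 4, 0.006, 0, 0.006], [2.8, -0.1, 6, 0.006, -0.002, 0.006], [3.2, -0.1, 6.8, 0.006, -0.002, 0.006], [3.6, -0.1, 7.6, 0.006, -0.002, 0.006], [4, -0.1, 8.4, 0.006, -0.002, 0.006], [4.3, -0.1, 9, 0.006, -0.002, 0.006], [4.3, -0.1, 9, 0.006, -0.002, 0.006], [4.3, -0.1, 9, 0.006, -0.002, 0.006]]])

```text
clock: 13.1
eef_pos: [480.2, 44.9, 153.1]
tool_rot: [2.704, 0.417, 0.942]
force: [0.5, -0.0, 0.7]
width: 85.4
gripper_force: 0.0
```

```bash
python3 -c "
from h import *
me();gg([0,0,116],.4,-.45)"
```

```text
t 13.1 s -64.4 w 23.6 Z 153.1 rot [2.704 0.417 0.942] F [ 0.5 -0.   0.7] width 85.4 q [-0.71  0.78  0.35  2.12  0.72  0.52 -1.64]
lean 0.4 row [-0.06, 0.08, -0.09] [-0.001, 0.004, 0.004] p [480.4  44.7 154.4]
```

Request:
send_rows(rows=[[[0, 0.1, 0, 0, 0, 0], [0, 0.1, 0, 0, 0, 0], [0, 0.1, 0, 0, 0, 0], [0, 0.1, 0, 0, 0, 0]]], grip=130)

```text
clock: 13.5
eef_pos: [481.1, 44.6, 153.5]
tool_rot: [2.704, 0.417, 0.942]
force: [-0.0, -0.1, 0.1]
width: 41.8
gripper_force: 0.0
```

Request:
send_rows(rows=[[[0, 0, 0, 0, 0, 0], [0, 0, 0, 0, 0, 0]]], grip=140)

```text
clock: 13.7
eef_pos: [480.8, 44.7, 153.3]
tool_rot: [2.705, 0.417, 0.942]
force: [-0.7, 1.4, -0.7]
width: 38.3
gripper_force: 0.7
```

Request:
send_rows(rows=[[[0, -0.1, 0, 0, 0, 0], [0, -0.1, 0, 0, 0, 0], [0, -0.1, 0, 0, 0, 0], [0, -0.1, 0, 0, 0, 0], [0, -0.1, 0, 0, 0, 0]]], grip=255)

```text
clock: 14.2
eef_pos: [480.5, 44.8, 153.2]
tool_rot: [2.704, 0.417, 0.941]
force: [-0.4, 0.7, 4.4]
width: 35.3
gripper_force: 59.3
```

```bash
python3 - <<'E'
from h import *
me()
for l in(.3,.2,.1,0): gg([0,0,116],l,-.45)
E
```

```text
t 14.2 s -64.1 w 23.7 Z 153.2 rot [2.704 0.417 0.941] F [-0.4  0.7  4.4] width 35.3 q [-0.71  0.78  0.36  2.12  0.72  0.52 -1.64]
lean 0.3 row [-0.01, 1.62, 0.03] [0.09, 0.004, -0.04] p [494.   38.2 159.3]
lean 0.2 row [0.12, 3.17, 0.29] [0.18, 0.004, -0.084] p [507.9  31.6 162.6]
lean 0.1 row [0.31, 4.68, 0.7] [0.27, 0.004, -0.128] p [522.   24.9 164.3]
lean 0 row [0.56, 6.14, 1.23] [0.359, 0.004, -0.171] p [536.3  18.1 164.5]
```

The grip is good (35.3 mm, 59 N). I'll swing the clock up about the foot line with a slight lift.

Request:
send_rows(rows=[[[0, 0.8, 0, 0.045, 0, -0.02], [0, 1.62, 0, 0.09, 0, -0.04], [0.05, 2.4, 0.15, 0.135, 0, -0.06], [0.1, 3.15, 0.28, 0.18, 0, -0.084], [0.2, 3.9, 0.5, 0.225, 0, -0.106], [0.3, 4.65, 0.7, 0.27, 0, -0.128], [0.4, 5.4, 0.95, 0.315, 0, -0.15], [0.56, 6.14, 1.22, 0.359, 0.004, -0.171], [0.56, 6.14, 1.22, 0.359, 0.004, -0.171], [0.56, 6.14, 1.22, 0.359, 0.004, -0.171]]])

```text
clock: 15.2
eef_pos: [535.4, 18.2, 163.3]
tool_rot: [-3.141, 0.45, 1.125]
force: [-0.4, 0.7, -7.2]
width: 35.3
gripper_force: 60.9
```

```bash
python3 - <<'E'
from h import *
me();gg([0,0,116],0,-.45)
E
```

```text
t 15.2 s -3.1 w 23.3 Z 163.3 rot [-3.141  0.45   1.125] F [-0.4  0.7 -7.2] width 35.3 q [-0.27  0.78  0.01  1.79  0.42  0.92 -1.02]
lean 0 row [-0.03, 0.08, -0.12] [-0.001, 0.0, -0.0] p [536.3  18.1 164.5]
```

It's lifted almost clear (Fz -7.2 N). I'll lower in small steps until the feet carry it.

Request:
send_rows(rows=[[[0.02, 0, 0.045, 0, 0, 0], [0.02, 0, 0.045, 0, 0, 0], [0.02, 0, 0.045, 0, 0, 0]]])

```text
clock: 15.5
eef_pos: [535.2, 19.1, 163.5]
tool_rot: [-3.141, 0.45, 1.128]
force: [-0.1, 0.5, -8.7]
width: 35.9
gripper_force: 60.9
```

Request:
send_rows(rows=[[[0.02, 0, 0.045, 0, 0, 0], [0.02, 0, 0.045, 0, 0, 0], [0.02, 0, 0.045, 0, 0, 0]]])

```text
clock: 15.8
eef_pos: [535.9, 18.3, 163.4]
tool_rot: [-3.142, 0.45, 1.126]
force: [0.5, -0.3, -7.7]
width: 35.1
gripper_force: 60.9
```

Request:
send_rows(rows=[[[0.02, 0, 0.045, 0, 0, 0], [0.02, 0, 0.045, 0, 0, 0], [0.02, 0, 0.045, 0, 0, 0]]])

```text
clock: 16.1
eef_pos: [536.0, 18.2, 163.2]
tool_rot: [3.141, 0.45, 1.126]
force: [-0.2, 1.1, -3.5]
width: 35.3
gripper_force: 61.3
```

Request:
send_rows(rows=[[[0.02, 0, 0.045, 0, 0, 0], [0.02, 0, 0.045, 0, 0, 0], [0.02, 0, 0.045, 0, 0, 0]]])

```text
clock: 16.4
eef_pos: [536.0, 18.2, 163.1]
tool_rot: [3.141, 0.451, 1.126]
force: [-2.1, 1.6, 4.7]
width: 35.4
gripper_force: 62.0
```

Request:
send_rows(rows=[[[0.02, 0, 0.045, 0, 0, 0], [0.02, 0, 0.045, 0, 0, 0], [0.02, 0, 0.045, 0, 0, 0]]])

```text
clock: 16.7
eef_pos: [536.0, 18.2, 163.1]
tool_rot: [3.141, 0.451, 1.125]
force: [-1.7, 2.5, 9.5]
width: 35.3
gripper_force: 62.6
```

Request:
send_rows(rows=[[[-0.02, 0, -0.04, 0, 0, 0], [-0.02, 0, -0.04, 0, 0, 0], [-0.02, 0, -0.04, 0, 0, 0], [-0.02, 0, -0.04, 0, 0, 0]]])

```text
clock: 17.1
eef_pos: [536.0, 18.2, 163.1]
tool_rot: [3.141, 0.451, 1.126]
force: [-0.8, 2.3, 6.8]
width: 35.1
gripper_force: 62.0
```

```bash
python3 - <<'E'
from h import *
me()
s=snap('side');t=snap('top')
L=R.from_euler('z',YAW); foot=OFF+(L*R.from_euler('y',-.4)).apply([-6,0,7])
a=cv2.resize(s['pixels'][160:260,260:360,::-1],(400,400),interpolation=cv2.INTER_CUBIC)
for b in([-18,-62,10],[18,-62,10],[18,-62,140],[-18,-62,140],[-18,62,140],[18,62,140]):
    p=proj(s,foot+L.apply(np.array(b)-[-6,0,7.]));cv2.circle(a,(int((p[0]-260)*4+2),int((p[1]-160)*4+2)),2,(0,0,255),-1)
b=np.clip(t['pixels'][140:240,270:370,::-1]*1.6,0,255).astype('uint8')
cv2.imwrite('pics/c8.png',np.hstack([a,cv2.resize(b,(400,400),interpolation=cv2.INTER_CUBIC)]))
E
```

```text
t 17.1 s -2.5 w 23.5 Z 163.1 rot [3.141 0.451 1.126] F [-0.8  2.3  6.8] width 35.1 q [-0.27  0.78  0.01  1.79  0.42  0.92 -1.02]
```

View pics/c8.png

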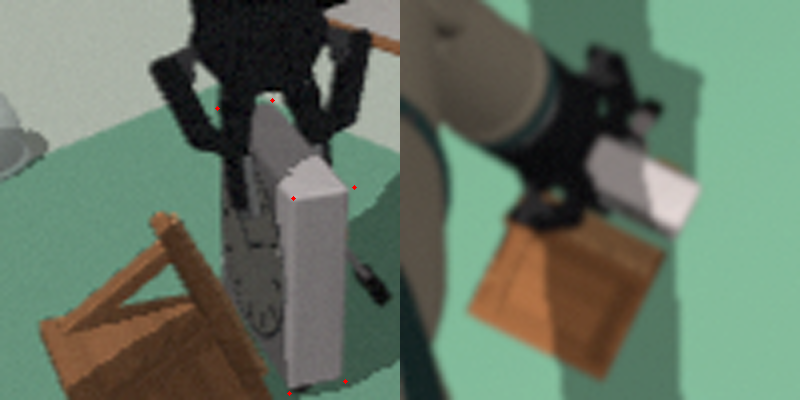

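The clock stands upright in the gripper, with the stand clear in the air at (370,285). Before finishing I'll check plumb numerically from the edges of the end face.

```bash
python3 - <<'E'
from h import *
s=snap('side'); g=cv2.GaussianBlur(cv2.cvtColor(s['pixels'],cv2.COLOR_RGB2GRAY),(3,3),0).astype(float)
for r in range(206,262,6): print(r,g[r,322:352].astype(int))
L=R.from_euler('z',YAW); foot=OFF+(L*R.from_euler('y',-.4)).apply([-6,0,7])
for x in(-18,18):
    for lean in(-.03,0,.03):
        Ll=L*R.from_euler('y',-lean);P=[proj(s,foot+Ll.apply(np.array([x,-62,z])-[-6,0,7.])) for z in(20,130)]
        print(x,lean,np.round(P,1).tolist(),'slope',round((P[1][0]-P[0][0])/(P[1][1]-P[0][1]),4))
E
```

```text
206 [ 72  80  71  65  67  72  83 111 145 165 170 171 171 170 168 168 168 168
 168 168 168 168 166 156 141 132 130 130 130 131]
212 [ 61  78  78  64  58  60  75 103 120 124 125 124 118 115 113 111 111 111
 111 112 113 112 111 108 110 121 129 129 119 106]
218 [ 67  72  73  73  72  72  68  74 100 120 125 122 117 114 113 112 111 111
 111 112 112 110 109 106  96  85  79  79  80  81]
224 [ 72  72  72  73  72  71  74  78  87 108 124 123 116 113 112 112 111 112
 112 112 111 109 108 103  90  78  75  76  78  79]
230 [ 73  72  71  71  71  68  60  61  76 100 119 121 115 112 112 112 111 111
 112 112 110 109 108 101  90  81  71  54  39  29]
236 [ 63  66  71  73  69  63  65  68  76 100 121 121 115 112 111 110 111 112
 112 111 110 109 106  99  88  80  78  77  78  78]
242 [ 68  63  59  59  61  61  54  54  74 105 122 120 114 110 110 109 109 110
 110 110 109 109 106  96  85  79  78  78  78  79]
248 [ 61  69  73  75  76  76  75  74  84 107 121 118 112 110 110 110 110 110
 110 111 111 110 106  93  81  78  79  79  79  79]
254 [ 50  51  55  64  73  78  79  79  80  90 108 114 112 112 112 111 110 108
 106 105 104  99  91  84  80  79  78  81  86  95]
260 [ 56  54  53  55  57  63  72  77  77  80  91 106 117 124 128 129 128 129
 130 130 130 131 131 130 131 131 130 130 131 131]
-18 -0.03 [[332.1, 254.3], [334.4, 212.7]] slope -0.0547
-18 0 [[332.0, 254.4], [332.9, 213.1]] slope -0.0211
-18 0.03 [[331.8, 254.6], [331.3, 213.6]] slope 0.013
18 -0.03 [[346.3, 251.6], [349.4, 210.5]] slope -0.0753
18 0 [[346.1, 251.4], [347.9, 210.4]] slope -0.0424
18 0.03 [[346.0, 251.2], [346.3, 210.5]] slope -0.009
```

The back edge slope is -0.040, against -0.042 expected for plumb. There's no outward push from the rest, but the gap is only about 2 mm. I'll unload the feet, shift 1.5 mm away from the rest and set down lightly again.

Request:
send_rows(rows=[[[-0.04, 0, -0.08, 0, 0, 0], [-0.04, 0.05, -0.08, 0, 0, 0], [-0.04, 0.1, -0.08, 0, 0, 0], [-0.04, 0.15, -0.08, 0, 0, 0], [-0.04, 0.15, -0.08, 0, 0, 0], [-0.02, 0.15, -0.04, 0, 0, 0], [-0.01, 0.15, -0.02, 0, 0, 0], [-0.01, 0.15, -0.02, 0, 0, 0], [-0.01, 0.15, -0.02, 0, 0, 0], [-0.01, 0.15, -0.02, 0, 0, 0]]])

```text
clock: 18.25
eef_pos: [536.5, 17.9, 163.1]
tool_rot: [-3.14, 0.451, 1.126]
force: [-4.8, 4.3, 7.1]
width: 35.1
gripper_force: 62.2
```

```bash
python3 - <<'E'
from h import *
for i in range(3):
    me();s=snap('side')
st=ctrl.read_state();print(R.from_euler('xyz',st['tool_rot']).apply([0,1,0]),H)
g=cv2.GaussianBlur(cv2.cvtColor(s['pixels'],cv2.COLOR_RGB2GRAY),(3,3),0).astype(float)
for r in range(218,250,6): print(r,g[r,328:350].astype(int))
E
```

```text
t 18.25 s -2.0 w 23.4 Z 163.1 rot [-3.14   0.451  1.126] F [-4.8  4.3  7.1] width 35.1 q [-0.26  0.78  0.01  1.78  0.42  0.92 -1.02]
t 18.3 s -2.0 w 23.5 Z 163.1 rot [-3.14   0.451  1.126] F [-3.2  5.1  6. ] width 35.1 q [-0.26  0.78  0.01  1.79  0.42  0.92 -1.02]
t 18.35 s -2.0 w 23.4 Z 163.1 rot [-3.14   0.451  1.126] F [-5.   3.9  7.7] width 35.4 q [-0.26  0.78  0.01  1.79  0.42  0.92 -1.02]
[ 0.9024219  -0.43085035 -0.00163847] [ 0.90261067 -0.43045788  0.        ]
218 [ 68  74  99 120 126 124 118 115 113 112 111 110 111 112 112 111 111 107
  96  85  80  78]
224 [ 71  72  81 106 124 124 116 112 112 111 110 109 110 111 111 110 110 105
  91  78  75  77]
230 [ 62  61  76  99 118 122 116 112 111 111 111 111 112 112 110 109 108 101
  90  80  71  56]
236 [ 65  68  75  97 118 122 116 112 111 110 110 111 112 111 108 107 106 100
  89  80  78  79]
242 [ 53  53  73 104 121 119 113 110 110 110 110 111 111 111 110 109 106  96
  84  79  79  80]
248 [ 75  74  82 104 119 117 112 110 110 111 110 110 111 111 110 110 106  94
  83  79  79  79]
```

The feet dragged, leaving a side load. I'll lift properly clear and set down again.

Request:
send_rows(rows=[[[-0.05, 0, -0.1, 0, 0, 0], [-0.09, 0, -0.18, 0, 0, 0], [-0.09, 0, -0.18, 0, 0, 0], [-0.09, 0, -0.18, 0, 0, 0], [-0.09, 0, -0.18, 0, 0, 0]]])

```text
clock: 18.9
eef_pos: [537.4, 17.3, 164.2]
tool_rot: [-3.142, 0.451, 1.126]
force: [-0.3, 0.1, -8.1]
width: 35.2
gripper_force: 60.8
```

Request:
send_rows(rows=[[[0.03, 0, 0.07, 0, 0, 0], [0.05, 0, 0.1, 0, 0, 0], [0.05, 0, 0.1, 0, 0, 0], [0.05, 0, 0.1, 0, 0, 0]]])

```text
clock: 19.3
eef_pos: [537.3, 17.5, 163.5]
tool_rot: [3.142, 0.45, 1.126]
force: [-0.4, -0.5, -8.1]
width: 35.5
gripper_force: 60.9
```

Free-hanging, the side force is zero and the weight is 8.1 N. I'll lower again in small steps.

Request:
send_rows(rows=[[[0.02, 0, 0.04, 0, 0, 0], [0.02, 0, 0.04, 0, 0, 0], [0.02, 0, 0.04, 0, 0, 0]]])

```text
clock: 19.6
eef_pos: [537.3, 17.5, 163.3]
tool_rot: [3.141, 0.45, 1.126]
force: [-0.5, 0.6, -6.0]
width: 35.3
gripper_force: 61.1
```

Request:
send_rows(rows=[[[0.01, 0, 0.025, 0, 0, 0], [0.01, 0, 0.025, 0, 0, 0], [0.01, 0, 0.025, 0, 0, 0]]])

```text
clock: 19.9
eef_pos: [537.4, 17.5, 163.2]
tool_rot: [3.141, 0.451, 1.126]
force: [-0.6, 0.8, -1.0]
width: 35.5
gripper_force: 61.5
```

Request:
send_rows(rows=[[[0.01, 0, 0.025, 0, 0, 0], [0.01, 0, 0.025, 0, 0, 0], [0.01, 0, 0.025, 0, 0, 0], [0.01, 0, 0.025, 0, 0, 0]]])

```text
clock: 20.3
eef_pos: [537.4, 17.4, 163.1]
tool_rot: [3.141, 0.451, 1.126]
force: [-1.1, 1.8, 5.7]
width: 35.4
gripper_force: 62.2
```

```bash
python3 - <<'E'
from h import *
me();st=ctrl.read_state();print(R.from_euler('xyz',st['tool_rot']).apply([0,1,0]))
print(ctrl.finish_job())
E
```

```text
t 20.3 s -1.0 w 23.4 Z 163.1 rot [3.141 0.451 1.126] F [-1.1  1.8  5.7] width 35.4 q [-0.26  0.78  0.01  1.78  0.42  0.92 -1.02]
[ 9.02578053e-01 -4.30526047e-01  4.25620162e-04]
the job is handed in; nothing more can be done
None
```

I handed the job in at 20.3 s: the kickstand is home against its stop, and the clock is gripped by its case, plumb, with its feet on the bench; by geometry and force readings, neither the rest nor the kickstand carries any of it.

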